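Line up the ring posts on the display board by height

ROBOT

A 6-joint arm with a two-finger parallel gripper is mounted at the origin on the work surface. World frame = base frame: x ahead of the robot, y to its left, z up, the work surface at z = 0. Lengths are in m, angles in rad, forces in N, time in s.
With the tool pointing down it reaches from about 0.375 to 0.9 m from the base axis. Payload 3.1 kg.
Tool frame: the origin (TCP) lies at the centre of the arm's flange, where the gripper is bolted on; the fingertips stand 173 mm ahead of it and the grasp point (between the pads) lies 155 mm ahead of it; z points along the fingers, x is the direction in which the jaws open and shut, and the axes are right-handed (so a half turn about z gives the same grasp; the last joint's range is limited). The gripper opens to 85 mm and grips with 20 to 120 N. Pads are 22 mm wide; open, the fingers measure 114 mm over their backs; the gripper's body (76 mm by 85 mm) begins 54 mm behind the grasp point. The pads swing forward as they close: fully open they stand 13 mm farther back than shut.
Start: joints at [-1.496, 0.527, 1.433, -0, 1.181, -0.178], TCP at [0.156, -0.605, 0.405] pointing down, gripper open.
Joint ranges: [-3.08, 3.08], [-0.75, 2.2], [0.22, 2.44], [-1.43, 4.57], [0, 2.65], [-2.85, 2.85]. Speed limits (rad/s): [2.79, 2.79, 3.14, 3.14, 3.14, 3.14].

INTERFACE

Orientations are given as a unit quaternion [x, y, z, w].
In Python, from station import manip gives the robot as it stands.
- The arm moves only by the shell command python3 -m jog 'ROWS' [OPENING] [FORCE]. ROWS is JSON, a list that holds one entry, the list of rows, each a list of 4 numbers: the shift along the world's x, y, z in mm, then the turn about the world's z in degrees. A call has exactly 8 rows; each row shifts and turns the commanded pose from where the row before left it; what a row does not reach is not made up. A row lasts 1/8 s, in which the tool goes at most 62.5 mm and 10.7 degrees, less where a joint would pass 70% of its speed; a pose out of reach is approached as far as the arm can. A call is refused whole if a number of a shift passes 62.5 or a number of a turn 10.7, either way. A call with a gripper value outside its range is refused whole. OPENING is the opening in per cent of the stroke, from 0 (shut) to 100 (fully open), set as the call begins (- or left out, the last holds). The fingers move at their own pace and stop on an object; FORCE is the grip in N (left out, the last holds). Time passes only in rows, so rows that do not move let the fingers close, or fill a call up. It gives the time, the measured TCP pose, the force and the opening at its end, in the units of the state.
- manip.sense(): the state, without advancing time (a new reading comes with each control period).
- manip.snapshot(name): name is "scene" or "top" or "wrist"; returns the picture (384x512x3 uint8, red, green, blue); there is no depth.
- manip.camera_info(name): a dict with "fx", "fy", "cx", "cy" (pixels), "R" (3x3) and "t" (3): a world point X has camera coordinates R X + t. Camera axes: x right, y down, z forward; pixel columns grow to the right and rows downward; lengths in m; the calibration is good to about 2 mm. A picture is of the moment at which its call begins: read the wrist's pose just before it. camera_info takes no time and is no camera call; for the wrist camera it gives the pose at the moment of the call.
- manip.sign_off(): hands the job in, once; it reports no verdict.
The state is a dict: "t": time; "q": joint angles; "qd": joint speeds; "tau": joint torques, N m; "tcp_pos": TCP position; "tool_rot": TCP orientation; "force": force on the tool from outside, world axes, zero at the start; "ft_torque": the same for the moment, N m; "finger_gap": opening from 0.0 (shut) to 1.0 (fully open).
Only numpy, scipy, OpenCV 4.12 (cv2) and the standard library are available. Lean on these libraries where they do the work, as an engineer would, in place of code of your own. Each camera call takes 0.05 s, during which the arm holds its last target. There are 200 camera calls.

TASK

Set out the jewellery display: stand the four loose wooden ring posts upright on the four round grey pads of the cream display board, one in the middle of each pad, in order of height, the tallest beside the brass jewellery tree and stepping down to the shortest beside the white gift box. Let none of them topple on the way, and leave all four standing free.

Things in the scene. Friction and masses are not known exactly. Their poses are not given: they have to be found in the camera images.
- post_teal: loose ring display post, the tallest: upright light-wood cylinder 34 mm in diameter with a dark teal top, on a round wooden foot 44 mm in diameter and 8 mm thick, 110 mm tall over all, about 160 g; a brass ring with a small stone lies round it up to 16 mm above the underside (grip above that). Origin: centre of its underside, z up. Round: yaw is free. Starts upright on the table
- post_red: loose ring display post, the second tallest: upright light-wood cylinder 30 mm in diameter with a red top, on a round wooden foot 44 mm in diameter and 8 mm thick, 92 mm tall over all, about 120 g; a brass ring with a small stone lies round it up to 16 mm above the underside (grip above that). Origin: centre of its underside, z up. Round: yaw is free. Starts upright on the table
- post_yellow: loose ring display post, the third tallest: upright light-wood cylinder 26 mm in diameter with a yellow top, on a round wooden foot 44 mm in diameter and 8 mm thick, 74 mm tall over all, about 90 g; a brass ring with a small stone lies round it up to 16 mm above the underside (grip above that). Origin: centre of its underside, z up. Round: yaw is free. Starts upright on the table
- post_white: loose ring display post, the shortest: upright light-wood cylinder 22 mm in diameter with a white top, on a round wooden foot 44 mm in diameter and 8 mm thick, 56 mm tall over all, about 70 g; a brass ring with a small stone lies round it up to 16 mm above the underside (grip above that). Origin: centre of its underside, z up. Round: yaw is free. Starts upright on the table
- pad_1: round dark grey felt pad, 62 mm in diameter and 3 mm thick, fixed on the cream display board (530 x 100 mm, 12 mm thick, fixed on the table); at one end of the row: pad_1 to pad_4 lie in that order in a straight row, 85 mm apart. Origin: centre of its underside (12 mm above the table); its y axis runs along the row from pad_4 to pad_1, z up
- pad_2: round dark grey felt pad, 62 mm in diameter and 3 mm thick, fixed on the cream display board (530 x 100 mm, 12 mm thick, fixed on the table); second in the row: pad_1 to pad_4 lie in that order in a straight row, 85 mm apart. Origin: centre of its underside (12 mm above the table); its y axis runs along the row from pad_4 to pad_1, z up
- pad_3: round dark grey felt pad, 62 mm in diameter and 3 mm thick, fixed on the cream display board (530 x 100 mm, 12 mm thick, fixed on the table); third in the row: pad_1 to pad_4 lie in that order in a straight row, 85 mm apart. Origin: centre of its underside (12 mm above the table); its y axis runs along the row from pad_4 to pad_1, z up
- pad_4: round dark grey felt pad, 62 mm in diameter and 3 mm thick, fixed on the cream display board (530 x 100 mm, 12 mm thick, fixed on the table); at the other end of the row: pad_1 to pad_4 lie in that order in a straight row, 85 mm apart. Origin: centre of its underside (12 mm above the table); its y axis runs along the row from pad_4 to pad_1, z up
- brass_tree: brass jewellery tree, fixed on the display board at one end of the row, 97 mm beyond the end pad's centre: round 48 mm base, thin stem 127 mm tall, two cross arms (up to 82 mm across, at right angles to the row). It marks the tall end, and stands beside pad_1 in some starts and beside pad_4 in others. Origin at the centre of its underside
- gift_box: small white gift box with teal ribbon, 54 x 54 mm and 35 mm tall, fixed on the display board at the other end of the row from the brass tree, 97 mm beyond the end pad's centre. Origin at the centre of its underside
Not all that is in view belongs to the job. What is shaped like the post_red but blue is not meant.

How it is judged:
At the end, for the whole second after the job is handed in: Counting from the brass tree's end of the row, the pads carry the 110, 92, 74 and 56 mm posts in that order, each standing on its pad (underside within 3 mm of the pad's top) upright within 0.1 rad, within 12 mm of the pad's centre, released and at rest (((horizontal distance between brass_tree and pad_1 below 0.15 m and horizontal distance between post_teal and pad_1 below 0.012 m and z of post_teal in the frame of pad_1 between 0 and 0.006 m and horizontal distance between post_red and pad_2 below 0.012 m and z of post_red in the frame of pad_2 between 0 and 0.006 m and horizontal distance between post_yellow and pad_3 below 0.012 m and z of post_yellow in the frame of pad_3 between 0 and 0.006 m and horizontal distance between post_white and pad_4 below 0.012 m and z of post_white in the frame of pad_4 between 0 and 0.006 m) or (horizontal distance between brass_tree and pad_4 below 0.15 m and horizontal distance between post_teal and pad_4 below 0.012 m and z of post_teal in the frame of pad_4 between 0 and 0.006 m and horizontal distance between post_red and pad_3 below 0.012 m and z of post_red in the frame of pad_3 between 0 and 0.006 m and horizontal distance between post_yellow and pad_2 below 0.012 m and z of post_yellow in the frame of pad_2 between 0 and 0.006 m and horizontal distance between post_white and pad_1 below 0.012 m and z of post_white in the frame of pad_1 between 0 and 0.006 m)) and angle between each of post_teal, post_red, post_yellow, post_white's own z axis and vertical below 0.1 rad and linear speed of each of post_teal, post_red, post_yellow, post_white below 0.02 m/s and angular speed of each of post_teal, post_red, post_yellow, post_white below 0.2 rad/s); the robot touches nothing.
It fails at once if a ring post toppled (leant more than 0.8 rad) (angle between any of post_teal, post_red, post_yellow, post_white's own z axis and vertical above 0.8 rad).
It also fails if it takes over 106 s, if anything falls off the work surface, if the arm or the gripper's body presses on something with over 40 N, if the wrist force passes 120 N, or if a joint passes its speed limit or range.

## Working session

There is one attempt and no reset: what is moved stays moved. The work goes in short steps, Python scripts to look and compute and a shell command to move; the robot and the scene stay as the last step left them, time stands still between calls to the robot, and variables do not carry over. Pictures are saved under pics/ and viewed, about 12 in all and at most 16, crops included, and the job is handed in when it is done.

```bash
mkdir -p pics; ls; python3 - <<'E'
from station import manip
import cv2,numpy as np
for n in("scene","top"):
    cv2.imwrite(f"pics/{n}0.png",cv2.resize(manip.snapshot(n)[:,:,::-1],(800,600),interpolation=cv2.INTER_CUBIC))
    c=manip.camera_info(n);print(n,c)
s=manip.sense();print(s["t"],s["tcp_pos"],s["tool_rot"])
E
```

```text
pics
scene {'fx': 378.7921157272382, 'fy': 378.7921157272382, 'cx': 256.13329216084435, 'cy': 195.09220063233084, 'R': array([[ 0.26315304,  0.96465109, -0.01409778],
       [ 0.54130945, -0.15973144, -0.82551193],
       [-0.79858284,  0.20960472, -0.56420856]]), 't': array([-0.15684006, -0.24396879,  1.21873566])}
top {'fx': 475.93439617924207, 'fy': 475.93439617924207, 'cx': 250.39760579790317, 'cy': 186.482030507824, 'R': array([[-0.02104267, -0.99976427,  0.00534845],
       [-0.99464246,  0.02039271, -0.10134357],
       [ 0.10121061, -0.00745234, -0.99483711]]), 't': array([0.00479992, 0.54010135, 0.95843279])}
0.1 [ 0.15634422 -0.60481454  0.4038252 ] [ 7.90602177e-01 -6.12329361e-01 -6.40186603e-04 -7.35380736e-04]
```

View pics/top0.png

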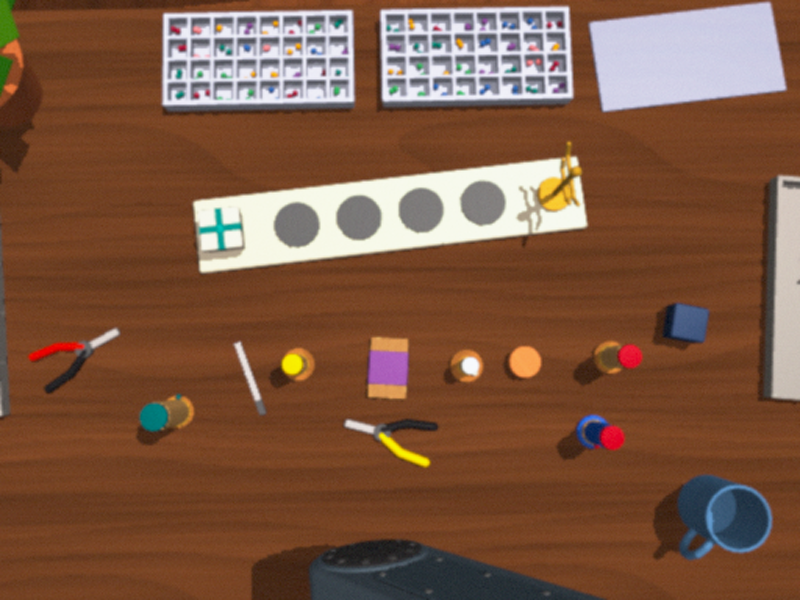

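View pics/scene0.png

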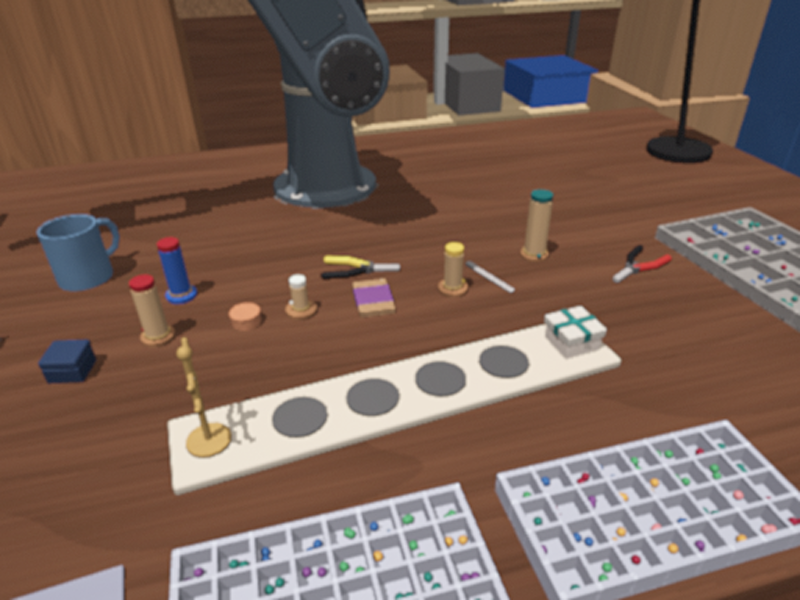

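Top view: the gift box is at image left (220,229), the tree base at right (555,193), and the pads are at about (297,224), (359,217), (421,210), (483,203). Post tops are teal (153,417), yellow (292,364), white (470,367) and red (629,356). The blue-bodied red-top at (611,437) is the decoy. The tall end is the right pad.

```bash
cat > h.py <<'E'
import numpy as np,cv2
from station import manip
def pix2w(c,u,v,z):
    d=np.array(c["R"]).T@np.array([(u-c["cx"])/c["fx"],(v-c["cy"])/c["fy"],1]); o=-np.array(c["R"]).T@np.array(c["t"])
    return (o+d*(z-o[2])/d[2])[:2]
def w2pix(c,X):
    p=np.array(c["R"])@np.array(X)+c["t"]; return np.array([c["fx"]*p[0]/p[2]+c["cx"],c["fy"]*p[1]/p[2]+c["cy"]])
E
python3 - <<'E'
from h import *
im=manip.snapshot("top");c=manip.camera_info("top")
hsv=cv2.cvtColor(im,cv2.COLOR_RGB2HSV);k=512/800
T=dict(teal=(153,417,.11,(75,80,30),(100,255,255)),red=(629,356,.092,(172,170,120),(180,255,255)),yellow=(292,364,.074,(24,150,120),(35,255,255)),white=(470,367,.056,(0,0,170),(180,60,255)))
for i,p in enumerate([(297,224),(359,217),(421,210),(483,203)]): T[f"padL{i}"]=(*p,.015,(0,0,40),(180,60,150))
T["tree"]=(555,193,.014,(15,120,100),(28,255,255))
for n,(u,v,z,lo,hi) in T.items():
    u*=k;v*=k;r=22 if 'pad' in n else 12
    m=cv2.inRange(hsv,lo,hi);w=np.zeros_like(m);cv2.circle(w,(int(u),int(v)),r,255,-1);m&=w
    ys,xs=np.nonzero(m);ext=np.ptp(xs)+1,np.ptp(ys)+1
    a=((xs.min()+xs.max())/2,(ys.min()+ys.max())/2)
    print(n,len(xs),ext,(xs.mean().round(1),ys.mean().round(1)),a,(pix2w(c,xs.mean(),ys.mean(),z)*1000).round(1),(pix2w(c,*a,z)*1000).round(1))
for n,p in dict(tealfoot=(179,411),yelfoot=(297,364),whitefoot=(466,366),redfoot=(609,358),decoy=(592,431),disc=(525,362)).items(): print(n,(pix2w(c,p[0]*k,p[1]*k,.008)*1000).round())
s=manip.sense();print(s["finger_gap"],s["tool_rot"])
E
```

```text
teal 252 (np.int64(17), np.int64(18)) (np.float64(97.9), np.float64(266.6)) (np.float64(98.0), np.float64(266.5)) [387.6 281.2] [387.8 281. ]
red 167 (np.int64(15), np.int64(14)) (np.float64(402.7), np.float64(227.6)) (np.float64(403.0), np.float64(227.5)) [ 448.1 -296.8] [ 448.3 -297.4]
yellow 147 (np.int64(14), np.int64(13)) (np.float64(186.7), np.float64(232.8)) (np.float64(186.5), np.float64(233.0)) [447.  120.2] [446.6 120.6]
white 99 (np.int64(11), np.int64(11)) (np.float64(300.7), np.float64(233.9)) (np.float64(301.0), np.float64(234.0)) [ 440.2 -104.4] [ 440. -105.]
padL0 609 (np.int64(28), np.int64(28)) (np.float64(189.4), np.float64(143.5)) (np.float64(189.5), np.float64(143.5)) [635.4 120.5] [635.4 120.4]
padL1 597 (np.int64(27), np.int64(27)) (np.float64(229.1), np.float64(138.9)) (np.float64(229.0), np.float64(139.0)) [643.6  36.4] [643.4  36.7]
padL2 593 (np.int64(27), np.int64(27)) (np.float64(269.0), np.float64(134.0)) (np.float64(269.0), np.float64(134.0)) [652.4 -48.3] [652.5 -48.3]
padL3 585 (np.int64(28), np.int64(28)) (np.float64(308.6), np.float64(129.5)) (np.float64(308.5), np.float64(129.5)) [ 660.5 -132.7] [ 660.5 -132.5]
tree 384 (np.int64(24), np.int64(22)) (np.float64(355.0), np.float64(123.7)) (np.float64(355.5), np.float64(123.5)) [ 671.4 -232.1] [ 671.7 -233.3]
tealfoot [388. 279.]
yelfoot [447. 122.]
whitefoot [ 440. -105.]
redfoot [ 446. -297.]
decoy [ 350. -269.]
disc [ 443. -184.]
1.0018271387999678 [ 7.90601786e-01 -6.12330101e-01 -5.51954378e-04 -5.99652910e-04]
```

Left to right, the pads get white, yellow, red, teal. I'll turn the jaws perpendicular to the row (yaw ≈ +5.7°) and go over the red post first.

```bash
python3 -m jog '[[[36.4,38.5,-13,10.15],[36.4,38.5,-13,10.15],[36.4,38.5,-13,10.15],[36.4,38.5,-13,10.15],[36.4,38.5,-13,10.15],[36.4,38.5,-13,10.15],[36.4,38.5,-13,10.15],[36.4,38.5,-13,10.15]]]' 100 40; python3 - <<'E'
from h import *
s=manip.sense();print(s["tcp_pos"],s["tool_rot"],s["q"])
c=manip.camera_info("wrist")
im=manip.snapshot("wrist");cv2.imwrite("pics/w1.png",im[:,:,::-1])
for n,X in dict(redtop=(.4475,-.297,.092),redfoot=(.4475,-.297,.008)).items(): print(n,w2pix(c,X))
E
```

```text
t: 1.15
tcp_pos: [0.4486, -0.2958, 0.3002]
tool_rot: [0.999, 0.052, 0.0, 0.0]
force: [0.4, -0.8, 0.7]
finger_gap: 0.999
[ 0.44860001 -0.29583641  0.3002154 ] [9.98625880e-01 5.24055963e-02 2.79423711e-05 7.35255471e-05] [-7.91049137e-01  5.61887309e-01  1.74844953e+00 -7.58460785e-05
  8.31108816e-01 -8.95857243e-01]
redtop [253.43534201 232.54767742]
redfoot [254.20099076 187.3796888 ]
```

View pics/w1.png

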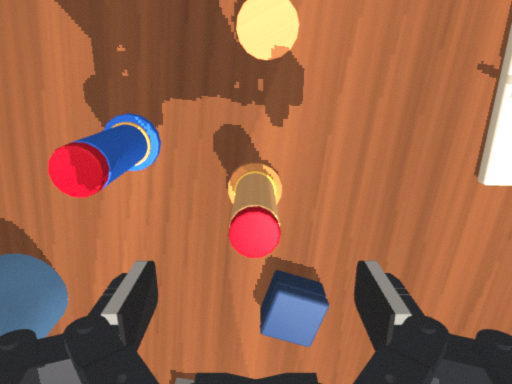

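The red cap is at (255,232), against a predicted (253,232.5), so the map is good to about 1 mm. The post is the wooden one and its foot is at (255,190). Descending and gripping.

```bash
python3 -m jog '[[[-1,-1,-15,0],[0,0,-15,0],[0,0,-15,0],[0,0,-15,0],[0,0,-10,0],[0,0,-10,0],[0,0,0,0],[0,0,0,0]]]' 100 40 && python3 -m jog '[[[0,0,0,0],[0,0,0,0],[0,0,0,0],[0,0,0,0],[0,0,0,0],[0,0,0,0],[0,0,0,0],[0,0,0,0]]]' 10 40 
```

```text
t: 2.2
tcp_pos: [0.4467, -0.2982, 0.2209]
tool_rot: [0.999, 0.05, 0.0, 0.0]
force: [0.7, -0.7, 0.4]
finger_gap: 1.006
t: 3.2
tcp_pos: [0.4466, -0.2982, 0.2209]
tool_rot: [0.999, 0.05, 0.0, 0.0]
force: [0.6, 0.2, 4.3]
finger_gap: 0.344
```

Gap 29 mm, so the red post is held. Lifting, then carrying it to the third pad from the left (652,-48).

```bash
python3 -m jog '[[[0,0,5,0],[0,0,15,0],[0,0,20,0],[0,0,20,0],[0,0,20,0],[0,0,20,0],[0,0,10,0],[0,0,0,0]]]' && python3 -m jog '[[[10,12,0,0],[25,30,0,0],[34,41,0,0],[34,42,0,0],[34,42,0,0],[34,41,0,0],[24.4,29,0,0],[10,12,0,0]]]' && python3 -m jog '[[[0,0,0,0],[0,0,0,0],[0,0,-20,0],[0,0,-20,0],[0,0,-20,0],[0,0,-15,0],[0,0,-10,0],[0,0,0,0]]]'
```

```text
t: 4.2
tcp_pos: [0.4466, -0.2981, 0.3316]
tool_rot: [0.999, 0.05, 0.001, 0.001]
force: [-0.6, -0.8, -0.8]
finger_gap: 0.342
t: 5.2
tcp_pos: [0.6528, -0.0461, 0.3293]
tool_rot: [0.999, 0.051, -0.001, -0.0]
force: [0.3, -0.3, -0.8]
finger_gap: 0.347
t: 6.2
tcp_pos: [0.6516, -0.0495, 0.245]
tool_rot: [0.999, 0.049, -0.001, -0.0]
force: [-0.7, -0.5, -0.8]
finger_gap: 0.342
```

```bash
python3 -m jog '[[[0.5,0.5,-3,0],[0,0.5,-2,0],[0,0,-1,0],[0,0,-1,0],[0,0,-1,0],[0,0,-0.5,0],[0,0,0,0],[0,0,0,0]]]'
```

```text
t: 7.2
tcp_pos: [0.6525, -0.0481, 0.2372]
tool_rot: [0.999, 0.05, 0.0, 0.0]
force: [-0.6, 1.1, -1.6]
finger_gap: 0.345
```

```bash
python3 -m jog '[[[0,0,-0.5,0],[0,0,-0.5,0],[0,0,-0.5,0],[0,0,0,0],[0,0,0,0],[0,0,0,0],[0,0,0,0],[0,0,0,0]]]';  python3 - <<'E'
from h import *
cv2.imwrite("pics/s2.png",cv2.resize(manip.snapshot("scene")[200:300,130:330,::-1],None,fx=4,fy=4,interpolation=cv2.INTER_CUBIC))
E
```

```text
t: 8.2
tcp_pos: [0.6525, -0.0481, 0.236]
tool_rot: [0.999, 0.05, 0.0, 0.0]
force: [-1.0, 1.1, 4.0]
finger_gap: 0.339
```

View pics/s2.png

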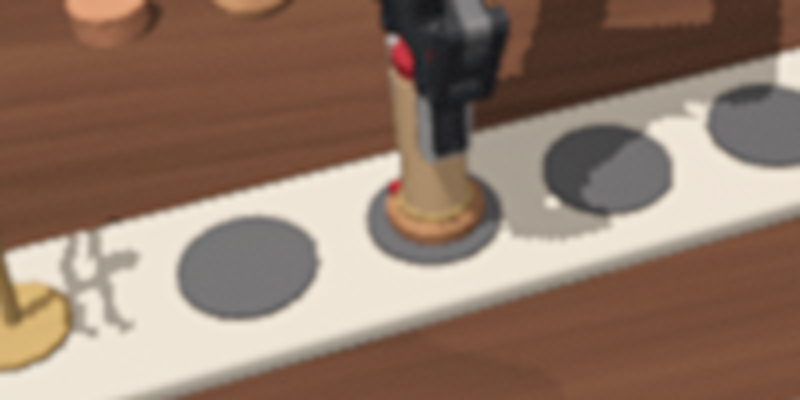

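The foot sits at about (433,215) on the pad centred at (433,218), and the force rose by about 5 N, so it is in contact. Release, rise, and go over the white post.

```bash
python3 -m jog '[[[0,0,0,0],[0,0,0,0],[0,0,0,0],[0,0,0,0],[0,0,0,0],[0,0,0,0],[0,0,0,0],[0,0,0,0]]]' 100 && python3 -m jog '[[[0,0,5,0],[0,0,10,0],[0,0,15,0],[0,0,20,0],[0,0,20,0],[0,0,10,0],[0,0,0,0],[0,0,0,0]]]' && python3 -m jog '[[[-20,-5,0,0],[-30,-8,0,0],[-32,-9,0,0],[-32,-9,0,0],[-32,-9,0,0],[-32,-9,0,0],[-25,-6,0,0],[-9.5,-2,0,0]]]'
```

```text
t: 9.25
tcp_pos: [0.6524, -0.0481, 0.2357]
tool_rot: [0.999, 0.05, -0.0, -0.0]
force: [-0.1, 0.0, 0.3]
finger_gap: 1.004
t: 10.25
tcp_pos: [0.6521, -0.048, 0.3153]
tool_rot: [0.999, 0.05, -0.001, -0.0]
force: [-0.7, 0.4, -0.8]
finger_gap: 1.0
t: 11.25
tcp_pos: [0.4386, -0.1051, 0.3152]
tool_rot: [0.999, 0.049, -0.001, -0.001]
force: [0.3, 0.2, -0.8]
finger_gap: 1.0
```

```bash
python3 -m jog '[[[0,0,0,0],[0.5,0,-20,0],[0,0,-25,0],[0,0,-25,0],[0,0,-20,0],[0,0,-15,0],[0,0,-10,0],[0,0,-5,0]]]' && python3 -m jog '[[[0,0,0,0],[0,0,0,0],[0,0,0,0],[0,0,0,0],[0,0,0,0],[0,0,0,0],[0,0,0,0],[0,0,0,0]]]' 8 40 
```

```text
t: 12.25
tcp_pos: [0.4411, -0.1051, 0.1951]
tool_rot: [0.999, 0.05, 0.0, 0.0]
force: [0.0, -0.3, 0.3]
finger_gap: 1.001
t: 13.25
tcp_pos: [0.4405, -0.1052, 0.1962]
tool_rot: [0.999, 0.05, 0.0, 0.0]
force: [0.7, -0.6, 5.3]
finger_gap: 0.246
```

```bash
python3 -m jog '[[[0,0,5,0],[0,0,15,0],[0,0,20,0],[0,0,20,0],[0,0,20,0],[0,0,20,0],[0,0,10,0],[0,0,0,0]]]' && python3 -m jog '[[[10,11,0,0],[24,27,0,0],[32,37,0,0],[32,38,0,0],[32,38,0,0],[32,37,0,0],[23,26.5,0,0],[9.5,11,0,0]]]' && python3 -m jog '[[[0,0,0,0],[0,0,0,0],[0,0,-20,0],[0,0,-20,0],[0,0,-20,0],[0,0,-17,0],[0,0,-10,0],[0,0,0,0]]]'
```

```text
t: 14.25
tcp_pos: [0.4405, -0.1051, 0.3061]
tool_rot: [0.999, 0.05, 0.001, 0.0]
force: [-0.2, 0.4, -0.3]
finger_gap: 0.242
t: 15.25
tcp_pos: [0.6357, 0.1229, 0.3043]
tool_rot: [0.999, 0.051, -0.001, -0.0]
force: [-0.4, -0.3, -0.9]
finger_gap: 0.247
t: 16.25
tcp_pos: [0.6347, 0.1203, 0.2178]
tool_rot: [0.999, 0.05, -0.001, -0.0]
force: [0.3, -0.9, -0.4]
finger_gap: 0.248
```

```bash
python3 -m jog '[[[0.5,0,-2,0],[0,0,-1,0],[0,0,-1,0],[0,0,-0.5,0],[0,0,-0.5,0],[0,0,-0.5,0],[0,0,0,0],[0,0,0,0]]]'
```

```text
t: 17.25
tcp_pos: [0.6354, 0.1204, 0.2132]
tool_rot: [0.999, 0.05, -0.0, -0.0]
force: [-0.1, 0.1, -1.2]
finger_gap: 0.245
```

```bash
python3 -m jog '[[[0,0,-0.5,0],[0,0,-0.5,0],[0,0,-0.5,0],[0,0,-0.5,0],[0,0,0,0],[0,0,0,0],[0,0,0,0],[0,0,0,0]]]'
```

```text
t: 18.25
tcp_pos: [0.6354, 0.1204, 0.2113]
tool_rot: [0.999, 0.05, -0.0, -0.0]
force: [0.4, 0.3, 2.3]
finger_gap: 0.244
```

Contact. Release, then on to yellow (447,120).

```bash
python3 -m jog '[[[0,0,0,0],[0,0,0,0],[0,0,0,0],[0,0,0,0],[0,0,0,0],[0,0,0,0],[0,0,0,0],[0,0,0,0]]]' 100 && python3 -m jog '[[[0,0,5,0],[0,0,10,0],[0,0,15,0],[0,0,20,0],[0,0,20,0],[0,0,10,0],[0,0,0,0],[0,0,0,0]]]' && python3 -m jog '[[[-10,0,0,0],[-25,0,0,0],[-30,0,0,0],[-32,0,0,0],[-32,0,0,0],[-30,0,0,0],[-20,0,0,0],[-9.5,0,0,0]]]'&& python3 -m jog '[[[0,0,0,0],[0,0,-15,0],[0,0,-20,0],[0,0,-20,0],[0,0,-15,0],[0,0,-10,0],[0,0,-6,0],[0,0,0,0]]]' && python3 -m jog '[[[0,0,0,0],[0,0,0,0],[0,0,0,0],[0,0,0,0],[0,0,0,0],[0,0,0,0],[0,0,0,0],[0,0,0,0]]]' 10 40 
```

```text
t: 19.25
tcp_pos: [0.6355, 0.1204, 0.2112]
tool_rot: [0.999, 0.05, 0.0, 0.0]
force: [0.2, -0.2, 0.9]
finger_gap: 1.004
t: 20.25
tcp_pos: [0.6351, 0.1204, 0.2908]
tool_rot: [0.999, 0.05, -0.001, -0.0]
force: [-0.2, -0.8, 0.0]
finger_gap: 1.0
t: 21.25
tcp_pos: [0.4451, 0.1205, 0.2909]
tool_rot: [0.999, 0.05, -0.001, -0.0]
force: [-0.1, 1.0, -0.7]
finger_gap: 0.997
t: 22.25
tcp_pos: [0.4472, 0.1204, 0.205]
tool_rot: [0.999, 0.05, -0.0, -0.0]
force: [-0.1, 0.7, 0.7]
finger_gap: 1.003
t: 23.25
tcp_pos: [0.4471, 0.1204, 0.2056]
tool_rot: [0.999, 0.05, 0.0, 0.0]
force: [0.0, 0.1, 5.9]
finger_gap: 0.289
```

Yellow is held. On to the second pad from the left (643.6,36.5).

```bash
python3 -m jog '[[[0,0,5,0],[0,0,15,0],[0,0,20,0],[0,0,20,0],[0,0,20,0],[0,0,20,0],[0,0,10,0],[0,0,0,0]]]' && python3 -m jog '[[[10,-4,0,0],[24,-10,0,0],[32,-14,0,0],[32.5,-14,0,0],[33,-14,0,0],[32,-14,0,0],[23,-10,0,0],[10,-4,0,0]]]' && python3 -m jog '[[[0,0,0,0],[0,0,0,0],[0,0,-20,0],[0,0,-20,0],[0,0,-20,0],[0,0,-17,0],[0,0,-10,0],[0,0,0,0]]]' && python3 -m jog '[[[0,0,-2,0],[0,0,-1,0],[0,0,-1,0],[0,0,-0.5,0],[0,0,-0.5,0],[0,0,-0.5,0],[0,0,0,0],[0,0,0,0]]]'
```

```text
t: 24.25
tcp_pos: [0.4469, 0.1204, 0.3156]
tool_rot: [0.999, 0.05, 0.001, 0.0]
force: [0.1, -0.5, -0.3]
finger_gap: 0.291
t: 25.25
tcp_pos: [0.6448, 0.0353, 0.3138]
tool_rot: [0.999, 0.049, -0.0, -0.0]
force: [-0.5, 0.1, -0.9]
finger_gap: 0.295
t: 26.25
tcp_pos: [0.6432, 0.0364, 0.2272]
tool_rot: [0.999, 0.05, -0.001, -0.0]
force: [0.7, 0.8, -0.6]
finger_gap: 0.296
t: 27.25
tcp_pos: [0.6435, 0.0364, 0.2227]
tool_rot: [0.999, 0.05, 0.0, -0.0]
force: [0.1, 0.2, -1.6]
finger_gap: 0.294
```

```bash
python3 -m jog '[[[0,0,-0.5,0],[0,0,-0.5,0],[0,0,-0.5,0],[0,0,-0.5,0],[0,0,0,0],[0,0,0,0],[0,0,0,0],[0,0,0,0]]]'
```

```text
t: 28.25
tcp_pos: [0.6435, 0.0364, 0.2207]
tool_rot: [0.999, 0.05, 0.0, 0.0]
force: [-0.8, 0.6, -0.3]
finger_gap: 0.293
```

```bash
python3 -m jog '[[[0,0,-0.4,0],[0,0,-0.4,0],[0,0,0,0],[0,0,0,0],[0,0,0,0],[0,0,0,0],[0,0,0,0],[0,0,0,0]]]' && python3 -m jog '[[[0,0,0,0],[0,0,0,0],[0,0,0,0],[0,0,0,0],[0,0,0,0],[0,0,0,0],[0,0,0,0],[0,0,0,0]]]' 100 && python3 -m jog '[[[0,0,5,0],[0,0,10,0],[0,0,15,0],[0,0,20,0],[0,0,20,0],[0,0,20,0],[0,0,0,0],[0,0,0,0]]]' && python3 -m jog '[[[-16,15,0,0],[-32,31,0,0],[-40,38,0,0],[-40,38.5,0,0],[-40,38,0,0],[-40,38,0,0],[-32,31,0,0],[-16,15,0,0]]]'; python3 - <<'E'
from h import *
cv2.imwrite("pics/s3.png",cv2.resize(manip.snapshot("scene")[110:310,90:410,::-1],None,fx=2.5,fy=2.5,interpolation=cv2.INTER_CUBIC))
print(w2pix(manip.camera_info("wrist"),(.3877,.281,.11)),manip.sense()["tcp_pos"])
im=manip.snapshot("wrist");cv2.imwrite("pics/w3.png",im[:,:,::-1])
E
```

```text
t: 29.25
tcp_pos: [0.6434, 0.0364, 0.2206]
tool_rot: [0.999, 0.05, 0.0, 0.0]
force: [-2.3, -0.3, 5.2]
finger_gap: 0.295
t: 30.25
tcp_pos: [0.6434, 0.0364, 0.2199]
tool_rot: [0.999, 0.05, -0.0, 0.0]
force: [-0.3, -1.0, -0.5]
finger_gap: 1.003
t: 31.25
tcp_pos: [0.6432, 0.0364, 0.3101]
tool_rot: [0.999, 0.05, -0.0, 0.0]
force: [0.4, 0.2, 0.3]
finger_gap: 0.999
t: 32.25
tcp_pos: [0.385, 0.282, 0.3091]
tool_rot: [0.999, 0.051, -0.002, 0.0]
force: [-0.5, -0.4, 0.0]
finger_gap: 1.0
[264.56081689 241.38534384] [0.38367171 0.28263261 0.30911655]
```

View pics/s3.png

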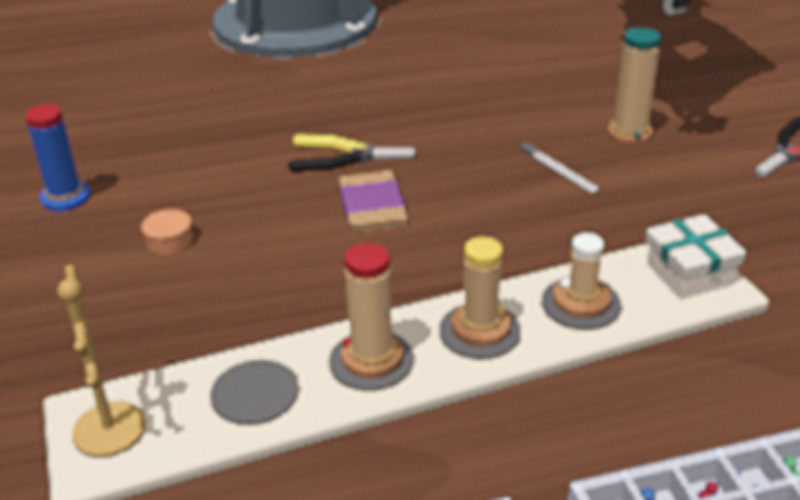

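View pics/w3.png

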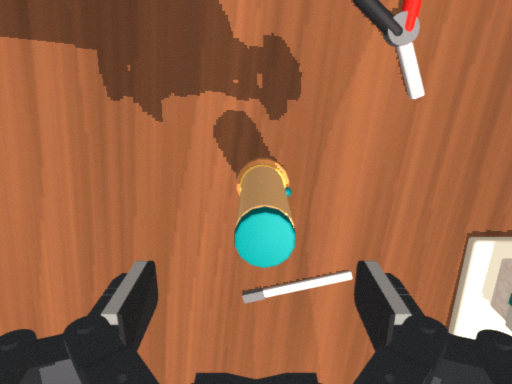

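Red, yellow and white stand upright and centred on their pads: red foot (372,353) on its pad at (371,357), yellow (481,322) and white (582,295). In the wrist view teal is at (265,238), within 2 mm of its prediction. Now gripping teal.

```bash
python3 -m jog '[[[0,0,0,0],[0,0,-10,0],[0,0,-15,0],[0,0,-20,0],[0,0,-15,0],[0,0,-10,0],[0,0,-5,0],[0,0,0,0]]]' && python3 -m jog '[[[0,0,0,0],[0,0,0,0],[0,0,0,0],[0,0,0,0],[0,0,0,0],[0,0,0,0],[0,0,0,0],[0,0,0,0]]]' 15 40 && python3 -m jog '[[[0,0,5,0],[0,0,20,0],[0,0,25,0],[0,0,30,0],[0,0,30,0],[0,0,30,0],[0,0,15,0],[0,0,0,0]]]'
```

```text
t: 33.35
tcp_pos: [0.3876, 0.2807, 0.2346]
tool_rot: [0.999, 0.049, -0.0, 0.0]
force: [0.6, -0.9, 0.1]
finger_gap: 0.998
t: 34.35
tcp_pos: [0.3876, 0.281, 0.2354]
tool_rot: [0.999, 0.05, 0.0, -0.0]
force: [-0.3, -0.5, 5.4]
finger_gap: 0.389
t: 35.35
tcp_pos: [0.3874, 0.2809, 0.3907]
tool_rot: [0.999, 0.05, 0.001, -0.0]
force: [-0.4, -0.3, -1.3]
finger_gap: 0.384
```

```bash
python3 -m jog '[[[8,-12,0,0],[15,-23,0,0],[20,-30,0,0],[20,-30,0,0],[20,-30,0,0],[20,-30,0,0],[20,-30,0,0],[20,-30,0,0]]]' && python3 -m jog '[[[20,-30,0,0],[20,-30,0,0],[20,-30,0,0],[20,-30,0,0],[20,-30,0,0],[15,-25,0,0],[11,-16,0,0],[4,-7.5,0,0]]]' && python3 -m jog '[[[0,0,0,0],[0,0,0,0],[0,0,-20,0],[0,0,-30,0],[0,0,-30,0],[0,0,-25,0],[0,0,-15,0],[0,0,-10,0]]]' && python3 -m jog '[[[0,0,-3,0],[0,0,0,0],[0,0,0,0],[0,0,0,0],[0,0,0,0],[0,0,0,0],[0,0,0,0],[0,0,0,0]]]'
```

```text
t: 36.35
tcp_pos: [0.5309, 0.0638, 0.3884]
tool_rot: [0.999, 0.049, -0.001, -0.0]
force: [0.9, -0.5, -2.0]
finger_gap: 0.389
t: 37.35
tcp_pos: [0.6605, -0.1346, 0.3878]
tool_rot: [0.999, 0.049, -0.001, -0.0]
force: [-0.0, -0.8, -1.7]
finger_gap: 0.389
t: 38.35
tcp_pos: [0.6604, -0.1321, 0.2595]
tool_rot: [0.999, 0.05, -0.0, -0.0]
force: [-0.5, -0.7, -2.1]
finger_gap: 0.389
t: 39.35
tcp_pos: [0.6604, -0.1326, 0.2569]
tool_rot: [0.999, 0.05, -0.0, -0.0]
force: [0.1, -0.3, -1.4]
finger_gap: 0.385
```

Contact is expected near z = 0.250.

```bash
python3 -m jog '[[[0,0,-2,0],[0,0,-1,0],[0,0,-1,0],[0,0,-0.5,0],[0,0,-0.5,0],[0,0,-0.5,0],[0,0,-0.3,0],[0,0,0,0]]]' && python3 -m jog '[[[0,0,-0.3,0],[0,0,-0.3,0],[0,0,-0.2,0],[0,0,0,0],[0,0,0,0],[0,0,0,0],[0,0,0,0],[0,0,0,0]]]'
```

```text
t: 40.35
tcp_pos: [0.6604, -0.1326, 0.2511]
tool_rot: [0.999, 0.05, -0.0, -0.0]
force: [1.0, 0.7, -1.7]
finger_gap: 0.389
t: 41.35
tcp_pos: [0.6605, -0.1326, 0.2505]
tool_rot: [0.999, 0.05, 0.0, 0.0]
force: [-0.5, 0.9, 0.9]
finger_gap: 0.391
```

Touching (force up by 2.6 N). Release, rise, and back off toward the robot.

```bash
python3 -m jog '[[[0,0,0,0],[0,0,0,0],[0,0,0,0],[0,0,0,0],[0,0,0,0],[0,0,0,0],[0,0,0,0],[0,0,0,0]]]' 100 && python3 -m jog '[[[0,0,5,0],[0,0,10,0],[0,0,20,0],[0,0,30,0],[0,0,30,0],[0,0,30,0],[0,0,20,0],[0,0,0,0]]]' && python3 -m jog '[[[-10,-10,0,0],[-25,-20,0,0],[-30,-30,0,0],[-30,-30,0,0],[-30,-30,0,0],[-30,-30,0,0],[-20,-20,0,0],[-10,-10,0,0]]]'&& python3 -m jog '[[[0,-20,0,0],[-10,-30,0,0],[-20,-30,0,0],[-20,-30,0,0],[-20,-30,0,0],[-20,-20,0,0],[-10,-10,0,0],[0,0,0,0]]]'; python3 - <<'E'
from h import *
im=manip.snapshot("scene");cv2.imwrite("pics/s4.png",cv2.resize(im[110:310,90:410,::-1],None,fx=2.5,fy=2.5,interpolation=cv2.INTER_CUBIC))
im=manip.snapshot("top");cv2.imwrite("pics/t4.png",cv2.resize(im[80:180,110:390,::-1],None,fx=2.85,fy=2.85,interpolation=cv2.INTER_CUBIC))
c=manip.camera_info("top");hsv=cv2.cvtColor(im,cv2.COLOR_RGB2HSV)
for n,X,lo,hi in (("teal",(.6605,-.1326,.125),(75,80,30),(100,255,255)),("red",(.6524,-.0483,.107),(172,170,120),(180,255,255)),("yellow",(.6436,.0365,.089),(24,150,120),(35,255,255)),("white",(.6354,.1205,.071),(0,0,170),(180,60,255))):
    u,v=w2pix(c,X);m=cv2.inRange(hsv,lo,hi);w=np.zeros_like(m);cv2.circle(w,(int(round(u)),int(round(v))),11,255,-1);ys,xs=np.nonzero(m&w)
    print(n,len(xs),((pix2w(c,xs.mean(),ys.mean(),X[2])-X[:2])*1000).round(1),"mm off pad")
E
```

```text
t: 42.35
tcp_pos: [0.6604, -0.1326, 0.2503]
tool_rot: [0.999, 0.05, -0.0, -0.0]
force: [-0.9, -0.3, -0.5]
finger_gap: 1.001
t: 43.35
tcp_pos: [0.6609, -0.1327, 0.3991]
tool_rot: [0.999, 0.05, 0.003, 0.001]
force: [-0.1, 0.8, 0.8]
finger_gap: 1.002
t: 44.35
tcp_pos: [0.4736, -0.3137, 0.3942]
tool_rot: [0.999, 0.048, -0.001, -0.001]
force: [-1.0, -0.2, -0.5]
finger_gap: 0.994
t: 45.35
tcp_pos: [0.3754, -0.4832, 0.395]
tool_rot: [0.999, 0.049, 0.0, -0.0]
force: [0.8, 0.2, -0.1]
finger_gap: 1.002
teal 222 [-1.5  1.7] mm off pad
red 145 [-0.3  0.7] mm off pad
yellow 136 [-0.9 -0.1] mm off pad
white 161 [4.7 2.7] mm off pad
```

View pics/s4.png

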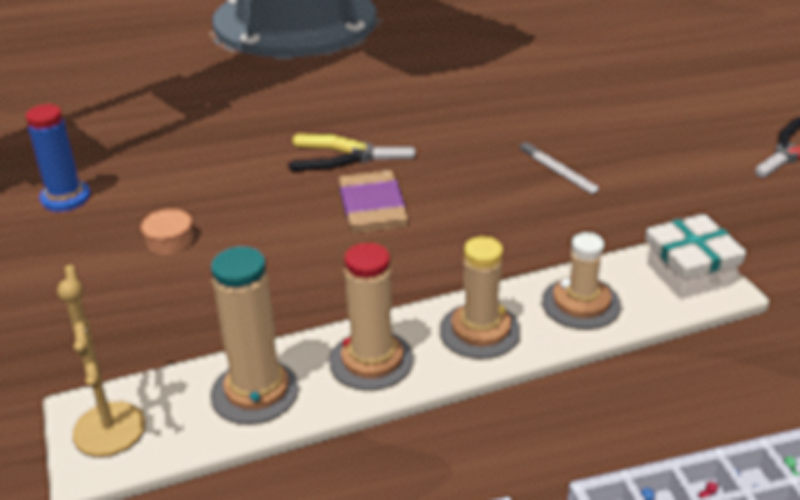

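View pics/t4.png

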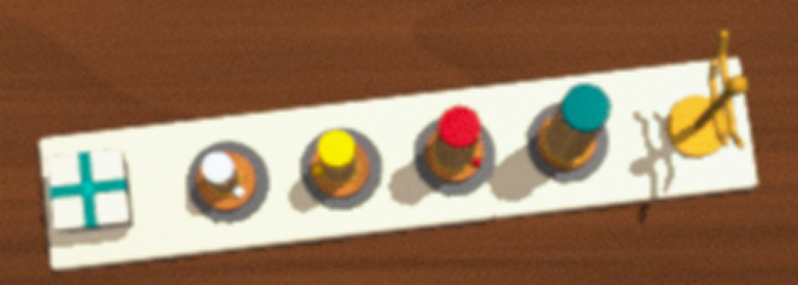

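All four posts stand upright and centred. In the top crop the white foot is at (228,182) on its pad at (229,181). The 5 mm numeric offset for white has extra pixels in the mask (161 against 99 earlier), from cream board or the ring stone. The gripper is clear, so I'm handing in.

```bash
python3 -c "
from station import manip
print(manip.sign_off())"
```

```text
the job is handed in; nothing more can be done
None
```

All four posts stand upright and free on the pads. Counting from the brass tree they run teal, red, yellow, white, with white beside the gift box. I handed the job in at about 45 s of the 106 s allowed, and it reported no verdict.

- **Final position check:** in the last top and scene pictures, teal, red and yellow measured within about 2.5 mm of their pad centres (limit 12 mm). The arm was empty, open and well clear.
- **One check disagreed:** the colour measurement put white about 5 mm off, but its mask had picked up extra light pixels. By eye, white's foot is centred on its pad to about 1 mm.
- **During the work:** no post toppled. The highest force I read at the end of a move was about 6 N.

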